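Sweep the stray nuts into the parts bay

TASK

Sweep the three loose nuts (bright steel, brass and dark) across the table with your closed fingers into the three-sided wooden bay, so that each ends up wholly inside it, behind its open mouth. Push them gently along the table, never gripping, lifting or ramming them, and leave the two standing bolts and the black bowl as they are.

Things in the scene. Friction and masses are not known exactly. Their poses are not given: they have to be found in the camera images.
- nut_steel: Bright steel hexagonal nut lying flat and loose on the table, 36 mm across flats, 42 mm across corners, 19 mm thick, 75 to 155 g, a dark disc marking its hole; origin at the centre of its underside, z up. It slides with ordinary friction and does not roll.
- nut_brass: Yellow brass hexagonal nut lying flat and loose on the table, 36 mm across flats, 42 mm across corners, 19 mm thick, 75 to 155 g, a dark disc marking its hole; origin at the centre of its underside, z up. It slides with ordinary friction and does not roll.
- nut_dark: Dark blackened-steel hexagonal nut lying flat and loose on the table, 36 mm across flats, 42 mm across corners, 19 mm thick, 75 to 155 g, a dark disc marking its hole; origin at the centre of its underside, z up. It slides with ordinary friction and does not roll.
- bay: Fixed three-sided bay of white board with brown edges; green floor level with the table, no lip. Inside 160 mm wide (its x), 140 mm deep (its y); walls 15 mm thick, 45 mm high. Origin: centre of the inner floor. Own +y points from the open mouth (y = -70 mm) to the back wall (inner face y = +70 mm); side walls' inner faces at x = -80 and +80 mm. Mouth faces world -y, turned up to 17 degrees.
- bay_mouth (a point): Point on the table in the middle of the bay's open mouth; same axes as the bay (+y leads into it).
- bolt_near: Steel bolt standing upright on its hexagonal head, loose, the one nearer the robot: head 26 mm across flats and 11 mm thick, shank 16 mm thick, 52 mm tall overall; origin at the centre of its underside. Not part of the job.
- bolt_far: Steel bolt standing upright on its hexagonal head, loose, the one farther from the robot: head 26 mm across flats and 11 mm thick, shank 16 mm thick, 52 mm tall overall; origin at the centre of its underside. Not part of the job.
- bowl: Loose round black plastic bowl full of hardware, 160 mm across the rim, 55 mm high, on the robot's right; origin at the centre of its underside. Not part of the job.
There are look-alikes about, which are no part of the job. Leave any green or purple look-alike of the nut_dark alone.

How it is judged:
By the outcome, as a careful person would: the job done as asked, in the order asked, and still so for the second after the job is handed in, with the robot touching nothing.
It also fails if it takes over 72 s, if anything falls off the work surface, if the arm or the gripper's body presses on something with over 40 N, if the wrist force passes 120 N, or if a joint passes its speed limit or range.

ROBOT

A 6-joint arm with a two-finger parallel gripper is mounted at the origin on the work surface. World frame = base frame: x ahead of the robot, y to its left, z up, the work surface at z = 0. Lengths are in m, angles in degrees, forces in N, time in s.
With the tool pointing down it reaches from about 0.35 to 0.875 m from the base axis. Payload 4.2 kg.
Tool frame: the origin (TCP) lies between the finger pads; the fingertips stand 11 mm ahead of it and the grasp point (between the pads) lies 8 mm behind it; z points along the fingers, y is the direction in which the jaws open and shut (so a half turn about z gives the same grasp; the last joint's range is limited). The gripper opens to 87 mm and grips with 3 to 60 N. Pads are 19 mm wide; open, the fingers measure 117 mm over their backs; the gripper's body (75 mm by 190 mm) begins 51 mm behind the grasp point.
Start: joints at [78.701, 22.042, 0.453, 0, -68.411, -14.817], TCP at [0.275, 0.561, 0.199] pointing down, gripper open.
Joint ranges: [-179.83, 179.83], [-69.29, 118.12], [-61.27, 80.66], [-181.25, 117.63], [-171.15, -9.14], [-177.46, 177.46]. Speed limits (degrees/s): [159.86, 159.86, 180, 180, 180, 180].

INTERFACE

Orientations are given as a 3x3 rotation matrix whose columns are the frame's x, y, z axes.
In Python, from station import sense, capture, get_calibration, finish_job, search_frame, cut_out gives the robot as it stands.
- The arm moves only by the tool arm_command, never from a script. Its argument "rows" is a list of rows, each an object with "fingers": the opening in per cent of the stroke, from 0 (shut) to 100 (fully open); "travel": the shift along the tool's x, y, z in cm, a list of three; "roll": the turn about the tool's z in degrees. A call has 1 to 10 rows; each row is the pose to reach, as a shift and turn from the pose commanded when the call began, along the tool's axes at that moment; what a row does not reach only later rows make up. A row lasts 1/10 s, in which the tool goes at most 50 mm and 8.59 degrees, less where a joint would pass 70% of its speed; a pose out of reach is approached as far as the arm can. A call with a gripper value outside its range is refused whole. The fingers move at their own pace and stop on an object; the grip force is fixed at half the most. Time passes only in rows, so rows that repeat a pose let the fingers close. It gives the time, the measured TCP pose, the force and the opening at its end, in the units of the state.
- sense(): the state, without advancing time (a new reading comes with each control period).
- capture(name): name is "scene" or "side" or "wrist"; returns (picture, depth): 400x640x3 uint8, red, green, blue; 400x640 float32, m along the optical axis (not along the pixel's ray), 0 where there is no reading.
- get_calibration(name): a dict with "fov_y" (degrees; the focal length in pixels is half the picture's height over the tangent of half this angle, whatever the lens; pixels are square), "cx", "cy" (the principal point, pixels), "origin" and "attitude" of the camera in the world; the wrist camera has in their place "mount" (4x4, takes a point from camera to tool coordinates, whose origin is the TCP and whose axes are the flange's). Camera axes: x right, y down, z forward; pixel columns grow to the right and rows downward; lengths in m; the calibration is good to about 2 mm. A picture is of the moment at which its call begins: read the wrist's pose just before it. get_calibration takes no time and is no camera call.
- finish_job(): hands the job in, once; it reports no verdict.
Trained networks look in the newest picture that a camera, given by its name, has taken for a name from the list of things; names that differ only in an ending like _2 or _b are one class to them, and where a whole thing is asked for, a point or a joint stands for the part that bears it (a point fixed in the world has none). Each returns a list of dicts, best first, with "p" (0 to 1); they miss things now and then, are a little off and sometimes report something else, mostly with a low value. They report only what shows in the picture. A call takes as long as a camera call. They do not tell look-alikes from the thing itself.
- search_frame(camera, label): "position" ([x, y, z] in m, in world coordinates, good to about 4 mm: the middle of the surface that is visible of it).
- cut_out(camera, label): "mask" (400x640 bool, what is visible of it).
The state is a dict: "time_s": time; "joints": joint angles; "joint_velocities": joint speeds; "effort": joint torques, N m; "tcp_pos": TCP position; "ee_rot": TCP orientation; "wrist_force": force on the tool from outside, world axes, zero at the start; "moment": the same for the moment, N m; "gripper_width": opening from 0.0 (shut) to 1.0 (fully open).
Only numpy, scipy, OpenCV 4.12 (cv2) and the standard library are available. Lean on these libraries where they do the work, as an engineer would, in place of code of your own. Each camera call takes 0.05 s, during which the arm holds its last target. There are 200 camera calls.

## Working session

There is one attempt and no reset: what is moved stays moved. The work goes in short steps, Python scripts to look and compute and a tool call to move; the robot and the scene stay as the last step left them, time stands still between calls to the robot, and variables do not carry over. Pictures are saved under pics/ and viewed, about 8 in all and at most 12, crops included, and the job is handed in when it is done.

Besides the shell and the picture viewer there is one more tool, called after "Request:" as name(argument=value, ...) on one line, values as JSON. arm_command: Moves the arm, as the interface text tells. Its arguments: {"type":"object","properties":{"rows":{"type":"array","items":{"type":"object","properties":{"fingers":{"type":"number"},"travel":{"type":"array","items":{"type":"number"}},"roll":{"type":"number"}}}}},"required":["rows"]}

```bash
mkdir -p pics; cat > h.py <<'E'
import numpy as np, cv2
from station import *
def px2w(cam,u,v,d):
    c=get_calibration(cam); f=200/np.tan(np.radians(c["fov_y"]/2))
    p=np.array([(u-c["cx"])/f*d,(v-c["cy"])/f*d,d]); return np.array(c["attitude"])@p+np.array(c["origin"])
def save(n,im): cv2.imwrite("pics/"+n,im[:,:,::-1])
E
python3 - <<'E'
from h import *
for c in ("scene","side"):
    im,d=capture(c); save(c+"0.png",im); np.save(c+"0.npy",d)
    k=get_calibration(c); print(c,k)
    for l in ("nut_steel","nut_brass","nut_dark","bay","bolt_near","bolt_far","bowl"):
        r=search_frame(c,l); print(l,[(np.round(x["position"],3).tolist(),round(x["p"],2)) for x in r][:5])
s=sense(); print(s["time_s"],s["tcp_pos"],np.round(s["ee_rot"],3),s["gripper_width"])
E
```

```text
scene {'fov_y': 44.80503663650756, 'cx': 325.41655371075603, 'cy': 204.48284698784104, 'origin': array([ 1.38135408, -0.29645575,  0.67858848]), 'attitude': array([[ 0.28618373,  0.57781148, -0.76435121],
       [ 0.95801362, -0.18717888,  0.21719571],
       [-0.01757223, -0.79441674, -0.60711881]])}
nut_steel [([0.657, -0.152, 0.02], 0.72), ([0.472, -0.209, 0.02], 0.58)]
nut_brass [([0.659, -0.155, 0.017], 0.54)]
nut_dark [([0.754, -0.268, 0.019], 0.87), ([0.568, -0.196, 0.02], 0.65)]
bay [([0.518, 0.245, 0.016], 0.88), ([0.571, -0.194, 0.019], 0.58)]
bolt_near [([0.402, -0.336, 0.02], 0.76)]
bolt_far [([0.768, -0.078, 0.02], 0.51)]
bowl [([0.535, -0.428, 0.033], 0.69), ([0.471, -0.212, 0.018], 0.67)]
side {'fov_y': 57.91641307541296, 'cx': 313.0241885807525, 'cy': 205.4678871689919, 'origin': array([0.41551951, 0.53816215, 0.50423796]), 'attitude': array([[-0.97744652, -0.1049763 ,  0.18324377],
       [-0.21013705,  0.56972582, -0.79451552],
       [-0.02099341, -0.81510273, -0.57893593]])}
nut_steel [([0.54, 0.245, -0.0], 0.47), ([0.462, -0.2, 0.019], 0.45)]
nut_brass [([0.636, -0.14, 0.016], 0.54)]
nut_dark [([0.558, -0.186, 0.019], 0.78), ([0.675, -0.032, 0.018], 0.71), ([0.745, -0.259, 0.019], 0.64)]
bay [([0.534, 0.245, 0.002], 0.89)]
bolt_near [([0.394, -0.329, 0.018], 0.58)]
bolt_far [([0.758, -0.073, 0.019], 0.66)]
bowl [([0.539, -0.436, 0.038], 0.63)]
0.8 [0.27505912 0.56118314 0.19854024] [[ 0.898 -0.44  -0.   ]
 [-0.44  -0.898 -0.   ]
 [-0.     0.    -1.   ]] 0.9987565945442131
```

View pictures.

View pics/scene0.png

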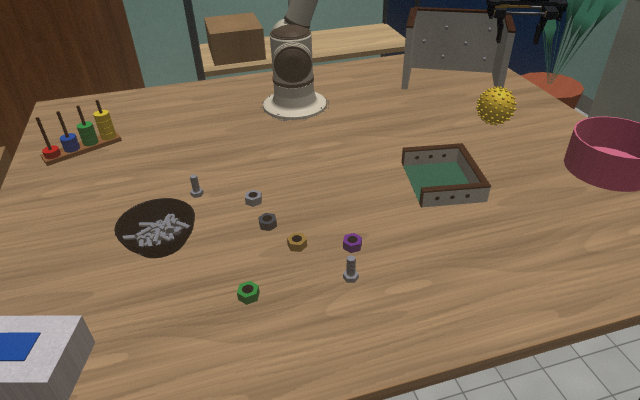

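View pics/side0.png

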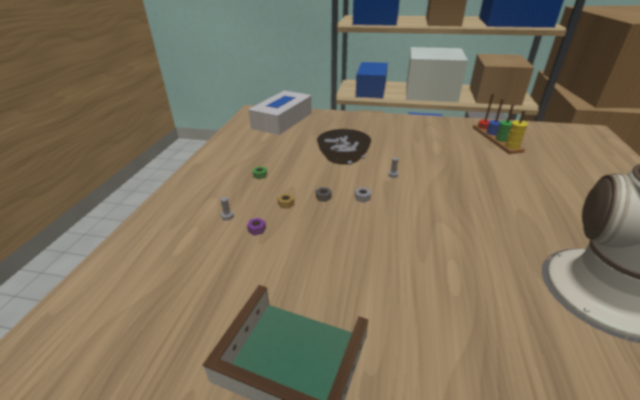

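```bash
cat >> h.py <<'E'
def cloud(cam,d):
    c=get_calibration(cam); f=200/np.tan(np.radians(c["fov_y"]/2))
    v,u=np.mgrid[:400,:640]; P=np.stack([(u-c["cx"])/f*d,(v-c["cy"])/f*d,d],-1)
    return P@np.array(c["attitude"]).T+np.array(c["origin"])
def things(cam,d,seeds,zmin=.014,zmax=.024,r=.035):
    W=cloud(cam,d); out={}
    for n,(x,y) in seeds.items():
        m=(np.hypot(W[...,0]-x,W[...,1]-y)<r)&(W[...,2]>zmin)&(W[...,2]<zmax)&(d>0)
        p=W[m]
        if len(p)<8: out[n]=None; continue
        (a,ra)=cv2.minEnclosingCircle(p[:,:2].astype(np.float32)); out[n]=(np.round(a,4).tolist(),round(ra,4),np.round(np.median(p[:,2]),4),len(p))
    return out
SEEDS=dict(steel=(.467,-.205),dark=(.563,-.191),brass=(.648,-.147),purple=(.678,-.03),bfar=(.763,-.075),bnear=(.398,-.332),green=(.75,-.264))
E
python3 - <<'E'
from h import *
for c in ("scene","side"):
    d=np.load(c+"0.npy"); print(c)
    for k,v in things(c,d,SEEDS).items(): print(k,v)
    W=cloud(c,d); tab=W[(d>0)&(abs(W[...,0]-.55)<.2)&(abs(W[...,1]+.05)<.1)]; print("table z",np.median(tab[:,2]))
    m=(abs(W[...,0]-.53)<.17)&(abs(W[...,1]-.245)<.15)&(W[...,2]>.036)&(W[...,2]<.055)&(d>0)
    p=W[m]; b=cv2.minAreaRect(p[:,:2].astype(np.float32)); print("bay",b,np.median(p[:,2]),len(p)); print(np.round(cv2.boxPoints(b),3).tolist())
E
```

```text
scene
steel ([0.4649, -0.2121], 0.0224, np.float64(0.0201), 159)
dark ([0.5608, -0.1957], 0.0211, np.float64(0.0201), 189)
brass ([0.6437, -0.1512], 0.0215, np.float64(0.0201), 221)
purple ([0.6813, -0.0433], 0.0218, np.float64(0.0202), 222)
bfar ([0.7679, -0.0798], 0.0111, np.float64(0.0173), 35)
bnear ([0.3995, -0.3348], 0.0088, np.float64(0.0174), 25)
green ([0.7519, -0.2691], 0.0213, np.float64(0.0204), 300)
table z 0.0015554037290874678
bay ((0.5266234278678894, 0.24210697412490845), (0.1580224335193634, 0.19655251502990723), 79.7369155883789) 0.0459030474097909 1294
[[0.41600000858306885, 0.18199999630451202], [0.609000027179718, 0.1469999998807907], [0.6370000243186951, 0.3019999861717224], [0.4440000057220459, 0.3370000123977661]]
side
steel ([0.4615, -0.2114], 0.0208, np.float64(0.017), 116)
dark ([0.5573, -0.195], 0.022, np.float64(0.0172), 116)
brass ([0.6411, -0.1501], 0.0205, np.float64(0.017), 122)
purple ([0.6787, -0.0432], 0.0205, np.float64(0.0171), 166)
bfar ([0.7612, -0.0744], 0.0082, np.float64(0.0192), 23)
bnear ([0.3915, -0.3323], 0.0081, np.float64(0.0193), 19)
green ([0.749, -0.2698], 0.0237, np.float64(0.0169), 88)
table z -0.001828260398367254
bay ((0.5240480303764343, 0.2409045398235321), (0.15752221643924713, 0.19270645081996918), 79.85311126708984) 0.043430527115987994 3523
[[0.41499999165534973, 0.18000000715255737], [0.6050000190734863, 0.1459999978542328], [0.6330000162124634, 0.3009999990463257], [0.4429999887943268, 0.33500000834465027]]
```

```bash
cat >> h.py <<'E'
YB=np.array([.178,.984]);XB=np.array([.984,-.178]);B0=np.array([.5237,.234])
def inbay(p): q=np.array(p)-B0; return np.round([q@XB*1e3,q@YB*1e3],1)
def wrld(xb,yb): return B0+xb/1e3*XB+yb/1e3*YB
def rel(x,y,z,yaw):
    "travel (cm, tool axes) and roll to a world pose with tool x at heading yaw"
    s=sense(); R=np.array(s["ee_rot"]); t=R.T@(np.array([x,y,z])-s["tcp_pos"])*100
    a=np.degrees(np.arctan2(R[1,0],R[0,0])); roll=-((yaw-a+180)%360-180)
    print("travel",np.round(t,2),"roll",round(roll,1),"t",s["time_s"],"tcp",np.round(s["tcp_pos"],4))
def push(p,goal,back):
    "finger pose behind nut p heading for goal; tool x = minus push direction"
    p=np.array(p);g=np.array(goal);u=(g-p)/np.linalg.norm(g-p)
    return p-u*back, np.degrees(np.arctan2(-u[1],-u[0])), np.linalg.norm(g-p)
E
python3 - <<'E'
from h import *
N=dict(steel=(.463,-.212),dark=(.559,-.195),brass=(.642,-.1507))
M=dict(steel=-35,dark=12,brass=42)
for n in N:
    g=wrld(M[n],-70); q,yaw,l=push(N[n],g,.045); print(n,g,q,yaw,l)
    u=(g-np.array(N[n]))/l
    for e in (-60,-40,-20,0,20,40): pass
    print([inbay(g+u*k) for k in (.04,.08,.11)])
q,yaw,l=push(N["dark"],wrld(12,-70),.045); rel(q[0],q[1],.1,yaw); rel(q[0],q[1],.017,yaw)
E
```

```text
steel [0.4768  0.17135] [ 0.46138112 -0.25697087] -92.06166813037218 0.3835983087814647
[array([-40.7, -30.4]), array([-46.4,   9.2]), array([-50.7,  38.9])]
dark [0.523048 0.162984] [ 0.56349669 -0.23977477] -84.26506743367307 0.35978478366934863
[array([  1. , -31.5]), array([-10. ,   6.9]), array([-18.3,  35.7])]
brass [0.552568 0.157644] [ 0.65453518 -0.19391885] -73.82574303683369 0.32105156121719763
[array([ 24.2, -34.2]), array([6.4, 1.6]), array([-7. , 28.5])]
travel [61.15 59.22  9.85] roll 58.2 t 0.8 tcp [0.2751 0.5612 0.1985]
travel [61.16 59.22 18.15] roll 58.2 t 0.8 tcp [0.2751 0.5612 0.1985]
```

Request:
arm_command(rows=[{"fingers":0,"travel":[61.1,59.2,5],"roll":58},{"fingers":0,"travel":[61.1,59.2,5],"roll":58},{"fingers":0,"travel":[61.1,59.2,5],"roll":58},{"fingers":0,"travel":[61.1,59.2,5],"roll":58},{"fingers":0,"travel":[61.1,59.2,5],"roll":58},{"fingers":0,"travel":[61.1,59.2,5],"roll":58},{"fingers":0,"travel":[61.1,59.2,5],"roll":58},{"fingers":0,"travel":[61.1,59.2,5],"roll":58},{"fingers":0,"travel":[61.1,59.2,5],"roll":58},{"fingers":0,"travel":[61.1,59.2,5],"roll":58}])

```text
time_s: 1.8
tcp_pos: [0.4445, 0.0897, 0.1697]
ee_rot: [[0.103, -0.995, 0.001], [-0.995, -0.103, 0.001], [-0.001, -0.001, -1.0]]
wrist_force: [1.8, 0.8, 0.8]
gripper_width: 0.172
```

```bash
python3 - <<'E'
from h import *
rel(.5635,-.2398,.1,-84.3)
E
```

```text
travel [34.01 -8.42  6.96] roll 0.2 t 1.8 tcp [0.4445 0.0897 0.1697]
```

Request:
arm_command(rows=[{"fingers":0,"travel":[32,-8.4,6.9],"roll":0},{"fingers":0,"travel":[32,-8.4,6.9],"roll":0},{"fingers":0,"travel":[32,-8.4,6.9],"roll":0},{"fingers":0,"travel":[32,-8.4,6.9],"roll":0},{"fingers":0,"travel":[32,-8.4,6.9],"roll":0},{"fingers":0,"travel":[32,-8.4,6.9],"roll":0},{"fingers":0,"travel":[32,-8.4,6.9],"roll":0},{"fingers":0,"travel":[32,-8.4,6.9],"roll":0},{"fingers":0,"travel":[32,-8.4,6.9],"roll":0},{"fingers":0,"travel":[32,-8.4,6.9],"roll":0}])

```text
time_s: 2.8
tcp_pos: [0.5603, -0.2175, 0.1005]
ee_rot: [[0.103, -0.995, 0.0], [-0.995, -0.103, 0.0], [-0.0, -0.0, -1.0]]
wrist_force: [0.4, 1.0, 0.6]
gripper_width: 0.001
```

```bash
python3 - <<'E'
from h import *
im,d=capture("wrist"); save("w1.png",im)
rel(.5635,-.2398,.017,-84.3)
E
```

```text
travel [ 2.28 -0.07  8.38] roll 0.3 t 2.85 tcp [ 0.5604 -0.2172  0.1008]
```

View pics/w1.png

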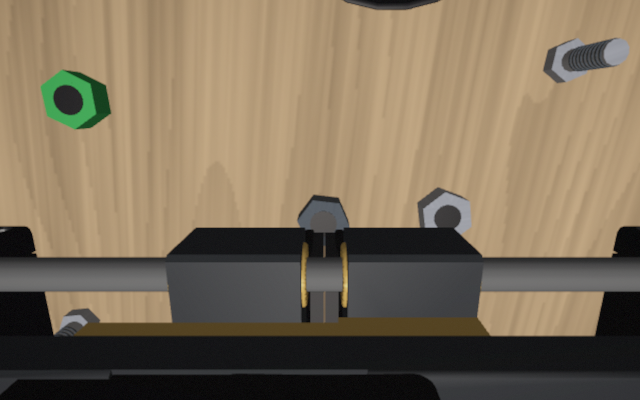

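Request:
arm_command(rows=[{"fingers":0,"travel":[2.4,0,2],"roll":0},{"fingers":0,"travel":[2.4,0,5],"roll":0},{"fingers":0,"travel":[2.4,0,7.5],"roll":0},{"fingers":0,"travel":[2.4,0,8.4],"roll":0},{"fingers":0,"travel":[2.0,0,8.4],"roll":0},{"fingers":0,"travel":[1.5,0,8.4],"roll":0},{"fingers":0,"travel":[1.0,0,8.4],"roll":0},{"fingers":0,"travel":[0.5,0,8.4],"roll":0},{"fingers":0,"travel":[-0.2,0,8.4],"roll":0},{"fingers":0,"travel":[-1,0,8.4],"roll":0}])

```text
time_s: 3.85
tcp_pos: [0.5596, -0.2076, 0.0167]
ee_rot: [[0.102, -0.995, 0.001], [-0.995, -0.102, -0.0], [0.0, -0.001, -1.0]]
wrist_force: [0.5, 0.4, -0.3]
gripper_width: 0.007
```

```bash
python3 - <<'E'
from h import *
im,d=capture("side"); save("s1.png",im); print(things("side",d,dict(dark=(.556,-.18),steel=(.463,-.212),brass=(.642,-.15)),zmin=.010,zmax=.020))
s=sense(); print(s["tcp_pos"],s["wrist_force"])
x,y=.559,-.175
q,yaw,l=push((x,y),wrld(12,-70),.0285); print(l); rel(q[0],q[1],.017,yaw)
E
```

```text
{'dark': ([0.557, -0.1947], 0.02, np.float64(0.0168), 140), 'steel': ([0.4617, -0.2103], 0.0212, np.float64(0.0167), 134), 'brass': ([0.6406, -0.1505], 0.0204, np.float64(0.0167), 149)}
[ 0.55923009 -0.20665568  0.01652709] [-0.95466974  0.54541439 -0.65878646]
0.33989076268707274
travel [-0.3  -0.31 -0.05] roll -0.1 t 3.9 tcp [ 0.5592 -0.2067  0.0165]
```

View pics/s1.png

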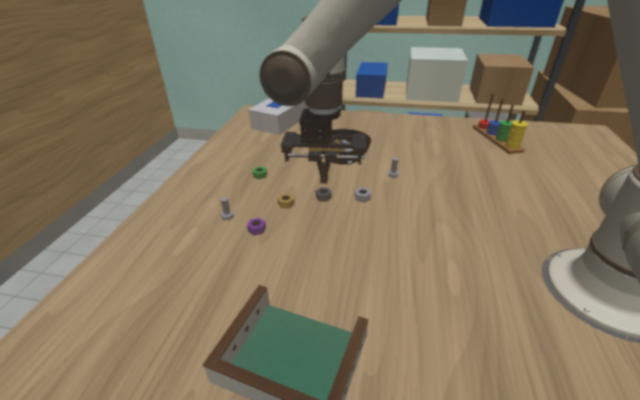

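```bash
python3 - <<'E'
from h import *
im,d=capture("scene"); save("c1.png",cv2.resize(im[150:280,180:380],None,fx=4,fy=4))
print(things("scene",d,dict(dark=(.558,-.19)),zmin=.015,zmax=.022))
for n in ("scene","side"):
    dd=d if n=="scene" else capture("side")[1]
    W=cloud(n,dd)
    m=(abs(W[...,0]-.56)<.06)&(abs(W[...,1]+.21)<.07)&(W[...,2]>.022)&(W[...,2]<.06)&(dd>0); p=W[m]
    for z in (.025,.035,.045,.055):
        s=p[abs(p[:,2]-z)<.005]; print(n,z,len(s),np.round(s.min(0),3) if len(s) else "",np.round(s.max(0),3) if len(s) else "")
s=sense();print(s["joints"],s["tcp_pos"])
E
```

```text
{'dark': ([0.5607, -0.1956], 0.0209, np.float64(0.02), 170)}
scene 0.025 16 [ 0.547 -0.203  0.022] [ 0.569 -0.179  0.024]
scene 0.035 0  
scene 0.045 30 [ 0.565 -0.216  0.042] [ 0.572 -0.194  0.05 ]
scene 0.055 5 [ 0.568 -0.214  0.05 ] [ 0.574 -0.2    0.052]
side 0.025 0  
side 0.035 5 [ 0.549 -0.199  0.039] [ 0.564 -0.197  0.039]
side 0.045 32 [ 0.548 -0.214  0.04 ] [ 0.566 -0.194  0.05 ]
side 0.055 29 [ 0.549 -0.213  0.051] [ 0.566 -0.194  0.059]
[-4.82657072e+00  2.99245910e+01 -1.60595036e+01  1.93930516e-03
 -4.40093811e+01  1.07687812e+01] [ 0.55945354 -0.20761638  0.01639465]
```

View pics/c1.png

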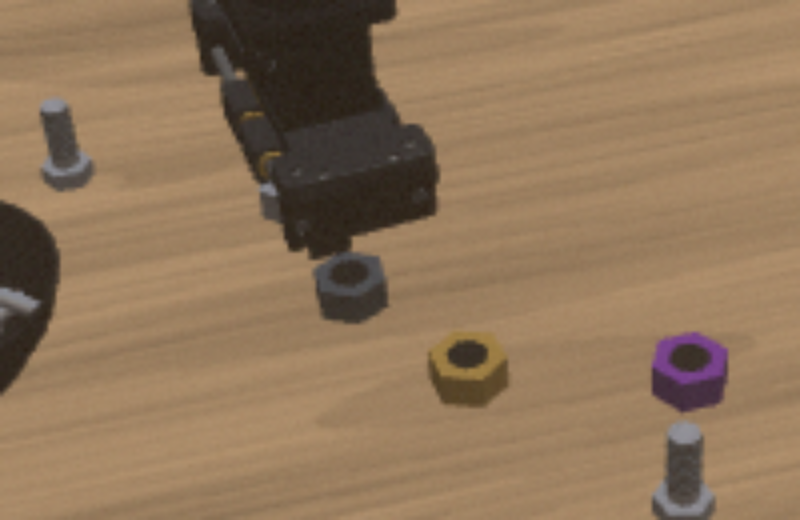

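Request:
arm_command(rows=[{"fingers":0,"travel":[1,0,-0.5],"roll":0},{"fingers":0,"travel":[2.5,0,-0.5],"roll":0},{"fingers":0,"travel":[4,0,0],"roll":0},{"fingers":0,"travel":[4,0,0],"roll":0},{"fingers":0,"travel":[4,0,0],"roll":0}])

```text
time_s: 4.5
tcp_pos: [0.5629, -0.2492, 0.0155]
ee_rot: [[0.1, -0.995, -0.001], [-0.995, -0.1, 0.0], [-0.0, 0.001, -1.0]]
wrist_force: [0.3, 1.1, 0.5]
gripper_width: 0.007
```

```bash
cat >> h.py <<'E'
def tips():
    s=sense(); t=s["tcp_pos"]
    for n in ("scene","side"):
        im,dd=capture(n); W=cloud(n,dd)
        m=(np.hypot(W[...,0]-t[0],W[...,1]-t[1])<.022)&(W[...,2]>.005)&(W[...,2]<.09)&(dd>0); p=W[m]
        zs=np.sort(p[:,2]); print(n,len(p),"lowest",np.round(zs[:12],4), np.round(np.histogram(zs,np.arange(0,.091,.01))[0],3))
        lo=p[p[:,2]<zs[0]+.012]; print(np.round(lo.min(0),3),np.round(lo.max(0),3))
    print(t,s["wrist_force"])
    return im
E
python3 - <<'E'
from h import *
im=tips(); save("s2.png",cv2.resize(im[110:240,240:440],None,fx=4,fy=4))
E
```

```text
scene 34 lowest [0.041  0.0422 0.0426 0.043  0.0433 0.0433 0.0434 0.0434 0.0434 0.0435
 0.044  0.0442] [ 0  0  0  0 33  1  0  0  0]
[ 0.569 -0.258  0.041] [ 0.577 -0.236  0.051]
side 181 lowest [0.0371 0.0371 0.0383 0.0388 0.0394 0.0395 0.0403 0.0405 0.0407 0.0414
 0.0415 0.0418] [ 0  0  0  6 28 26 32 35 54]
[ 0.551 -0.242  0.037] [ 0.569 -0.234  0.049]
[ 0.56289987 -0.24918565  0.0154509 ] [0.3388791  1.12030949 0.45489971]
```

View pics/s2.png

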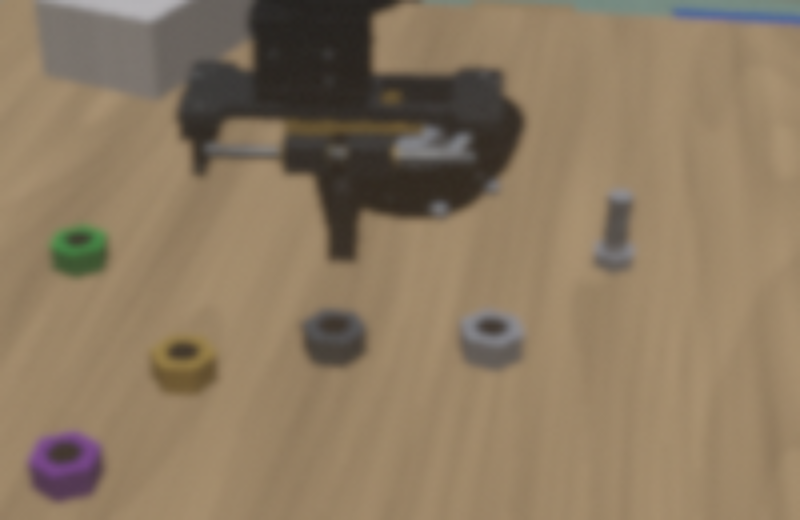

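Request:
arm_command(rows=[{"fingers":0,"travel":[0,0,1],"roll":0},{"fingers":0,"travel":[0,0,2],"roll":0},{"fingers":0,"travel":[0,0,2.4],"roll":0},{"fingers":0,"travel":[0,0,2.4],"roll":0},{"fingers":0,"travel":[0,0,2.4],"roll":0}])

```text
time_s: 5.1
tcp_pos: [0.5636, -0.2479, -0.008]
ee_rot: [[0.103, -0.995, -0.0], [-0.995, -0.103, -0.0], [0.0, 0.0, -1.0]]
wrist_force: [0.4, -0.1, 0.5]
gripper_width: 0.001
```

```bash
python3 - <<'E'
from h import *
tips()
E
```

```text
scene 22 lowest [0.0171 0.018  0.018  0.0188 0.0192 0.0198 0.0198 0.0199 0.0201 0.0204
 0.0205 0.0207] [ 0  8 14  0  0  0  0  0  0]
[ 0.571 -0.256  0.017] [ 0.577 -0.236  0.025]
side 203 lowest [0.0131 0.014  0.0157 0.0164 0.0168 0.017  0.0172 0.0178 0.018  0.018
 0.02   0.0201] [ 0 11 31 24 34 35 49 16  3]
[ 0.553 -0.251  0.013] [ 0.569 -0.234  0.025]
[ 0.56358046 -0.2479199  -0.00801089] [ 0.39939704 -0.14719523  0.50287917]
```

Request:
arm_command(rows=[{"fingers":0,"travel":[0,0,0.5],"roll":0},{"fingers":0,"travel":[-0.7,0,0.9],"roll":0},{"fingers":0,"travel":[-1.3,0,0.9],"roll":0},{"fingers":0,"travel":[-1.8,0,0.9],"roll":0},{"fingers":0,"travel":[-2.3,0,0.9],"roll":0},{"fingers":0,"travel":[-3,0,0.9],"roll":0},{"fingers":0,"travel":[-4,0,0.9],"roll":0},{"fingers":0,"travel":[-5,0,0.9],"roll":0},{"fingers":0,"travel":[-6,0,0.9],"roll":0},{"fingers":0,"travel":[-7,0,0.9],"roll":0}])

```text
time_s: 6.2
tcp_pos: [0.5564, -0.1775, -0.0166]
ee_rot: [[0.103, -0.995, 0.0], [-0.995, -0.103, -0.0], [0.0, -0.0, -1.0]]
wrist_force: [0.3, -1.5, 0.7]
gripper_width: 0.006
```

```bash
cat >> h.py <<'E'
def track(name,guess,r=.03):
    "nut top centre seen from the side camera (bias-corrected), and bay coordinates"
    im,d=capture("side"); W=cloud("side",d); t=sense()["tcp_pos"]
    m=(np.hypot(W[...,0]-guess[0],W[...,1]-guess[1])<r)&(W[...,2]>.013)&(W[...,2]<.0195)&(d>0)
    a,ra=cv2.minEnclosingCircle(W[m][:,:2].astype(np.float32)); a=np.array(a)+[.0018,-.0004]
    print(name,np.round(a,4),"r",round(ra,4),m.sum(),"bay",inbay(a),"tcp",np.round(t,4),"F",np.round(sense()["wrist_force"],1)); return a,im
E
python3 - <<'E'
from h import *
a,im=track("dark",(.556,-.14)); save("s3.png",cv2.resize(im[110:240,240:440],None,fx=3,fy=3))
u=wrld(12,-70)-a; print(np.degrees(np.arctan2(-u[1],-u[0])))
E
```

```text
dark [ 0.5517 -0.1482] r 0.0213 149 bay [  95.6 -371.1] tcp [ 0.5561 -0.1763 -0.0167] F [-0.1  1.3  0.2]
-84.73427110810282
```

View pics/s3.png

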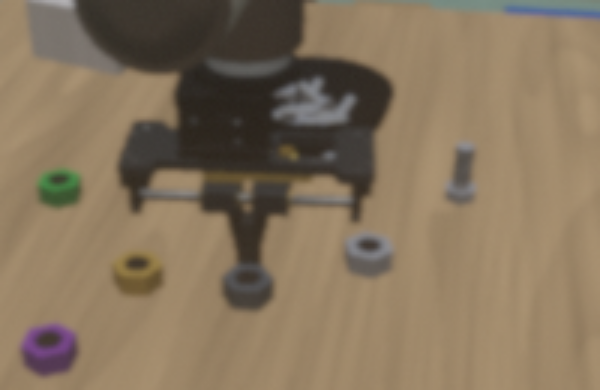

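Request:
arm_command(rows=[{"fingers":0,"travel":[-1,0.05,0],"roll":0},{"fingers":0,"travel":[-2.2,0.1,0],"roll":0},{"fingers":0,"travel":[-3.4,0.1,0],"roll":0},{"fingers":0,"travel":[-4.6,0.1,0],"roll":0},{"fingers":0,"travel":[-5.8,0.1,0],"roll":0},{"fingers":0,"travel":[-7,0.1,0],"roll":0},{"fingers":0,"travel":[-8.2,0.1,0],"roll":0},{"fingers":0,"travel":[-9.4,0.1,0],"roll":0},{"fingers":0,"travel":[-10.6,0.1,0],"roll":0},{"fingers":0,"travel":[-11.8,0.1,0],"roll":0}])

```text
time_s: 7.25
tcp_pos: [0.5431, -0.0601, -0.0168]
ee_rot: [[0.103, -0.995, -0.0], [-0.995, -0.103, -0.0], [-0.0, 0.0, -1.0]]
wrist_force: [-0.5, -1.8, 0.7]
gripper_width: 0.007
```

```bash
python3 - <<'E'
from h import *
a,im=track("dark",(.540,-.032))
u=wrld(12,-70)-a; print(np.degrees(np.arctan2(-u[1],-u[0])))
E
```

```text
dark [ 0.5398 -0.036 ] r 0.0257 201 bay [  63.9 -262.8] tcp [ 0.543  -0.0588 -0.0168] F [-0.7  0.5  0.2]
-85.19410320133582
```

Request:
arm_command(rows=[{"fingers":0,"travel":[-1,0,0],"roll":0},{"fingers":0,"travel":[-2.2,0,0],"roll":0},{"fingers":0,"travel":[-3.4,0,0],"roll":0},{"fingers":0,"travel":[-4.6,0,0],"roll":0},{"fingers":0,"travel":[-5.8,0,0],"roll":0},{"fingers":0,"travel":[-7,0,0],"roll":0},{"fingers":0,"travel":[-8.2,0,0],"roll":0},{"fingers":0,"travel":[-9.4,0,0],"roll":0},{"fingers":0,"travel":[-10.6,0,0],"roll":0},{"fingers":0,"travel":[-11.8,0,0],"roll":0}])

```text
time_s: 8.3
tcp_pos: [0.531, 0.0573, -0.0168]
ee_rot: [[0.103, -0.995, -0.0], [-0.995, -0.103, -0.0], [0.0, 0.0, -1.0]]
wrist_force: [0.2, 0.8, -1.4]
gripper_width: 0.004
```

```bash
python3 - <<'E'
from h import *
a,im=track("dark",(.528,.09)); print("finger bay",inbay(sense()["tcp_pos"][:2]))
E
```

```text
dark [0.5287 0.0849] r 0.0222 288 bay [  31.5 -145.8] tcp [ 0.5313  0.0586 -0.0167] F [-0.1  1.2  0. ]
finger bay [  38.7 -171.2]
```

```bash
python3 - <<'E'
from h import *
t=sense()["tcp_pos"]
for n in ("side","scene"):
    im,d=capture(n); W=cloud(n,d); r=np.hypot(W[...,0]-t[0],W[...,1]-t[1])
    for a,b in ((0,.016),(.016,.025),(.03,.05),(.05,.075),(.075,.1),(.1,.13)):
        m=(r>a)&(r<b)&(W[...,2]>.024)&(W[...,2]<.2)&(W[...,1]<.11)&(d>0); z=W[m][:,2]
        print(n,a,b,len(z),np.round(np.sort(z)[:6],3))
    if n=="side": save("s4.png",cv2.resize(im[60:330,140:440],None,fx=2,fy=2))
E
```

```text
side 0 0.016 173 [0.024 0.024 0.025 0.025 0.025 0.025]
side 0.016 0.025 250 [0.035 0.037 0.037 0.041 0.042 0.044]
side 0.03 0.05 1487 [0.079 0.08  0.08  0.08  0.08  0.081]
side 0.05 0.075 688 [0.083 0.084 0.086 0.087 0.087 0.087]
side 0.075 0.1 850 [0.076 0.077 0.077 0.077 0.077 0.078]
side 0.1 0.13 12 [0.1   0.107 0.108 0.109 0.11  0.112]
scene 0 0.016 85 [0.024 0.024 0.025 0.025 0.025 0.026]
scene 0.016 0.025 52 [0.042 0.046 0.047 0.049 0.051 0.051]
scene 0.03 0.05 949 [0.082 0.083 0.083 0.083 0.084 0.084]
scene 0.05 0.075 858 [0.085 0.085 0.085 0.088 0.089 0.09 ]
scene 0.075 0.1 865 [0.078 0.078 0.079 0.079 0.079 0.079]
scene 0.1 0.13 39 [0.104 0.105 0.105 0.106 0.107 0.107]
```

View pics/s4.png

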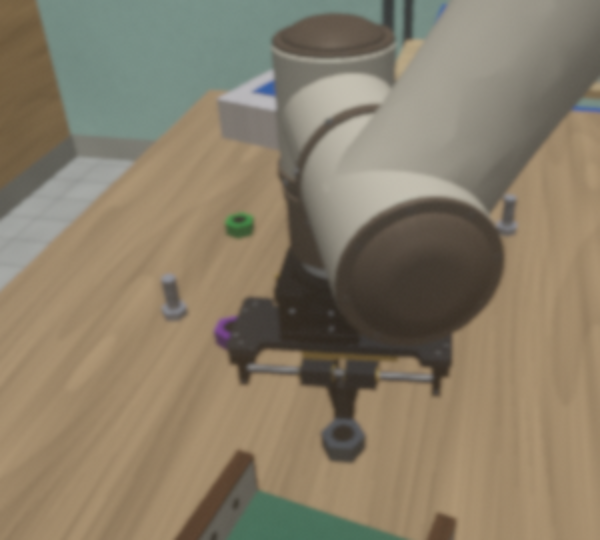

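Request:
arm_command(rows=[{"fingers":0,"travel":[-1,0,0],"roll":0},{"fingers":0,"travel":[-2.2,0,0],"roll":0},{"fingers":0,"travel":[-3.4,0,0],"roll":0},{"fingers":0,"travel":[-4.6,0,0],"roll":0},{"fingers":0,"travel":[-5.8,0,0],"roll":0},{"fingers":0,"travel":[-7,0,0],"roll":0},{"fingers":0,"travel":[-8.2,0,0],"roll":0},{"fingers":0,"travel":[-9.4,0,0],"roll":0},{"fingers":0,"travel":[-10.6,0,0],"roll":0},{"fingers":0,"travel":[-11.8,0,0],"roll":0}])

```text
time_s: 9.45
tcp_pos: [0.5189, 0.1746, -0.0168]
ee_rot: [[0.103, -0.995, -0.0], [-0.995, -0.103, -0.0], [0.0, 0.0, -1.0]]
wrist_force: [0.1, -1.0, 0.7]
gripper_width: 0.007
```

```bash
python3 - <<'E'
from h import *
a,im=track("dark",(.516,.206)); print("finger bay",inbay(sense()["tcp_pos"][:2]))
E
```

```text
dark [0.5154 0.2002] r 0.024 454 bay [ -2.1 -34.7] tcp [ 0.5194  0.1762 -0.0166] F [ 0.7  0.5 -0.3]
finger bay [  6.1 -57.6]
```

Request:
arm_command(rows=[{"fingers":0,"travel":[-1.2,0,0],"roll":0},{"fingers":0,"travel":[-2.4,0,0],"roll":0},{"fingers":0,"travel":[-3.6,0,0],"roll":0},{"fingers":0,"travel":[-4.8,0,0],"roll":0},{"fingers":0,"travel":[-5.8,0,0],"roll":0},{"fingers":0,"travel":[-6.5,0,0],"roll":0},{"fingers":0,"travel":[-6.5,0,0],"roll":0},{"fingers":0,"travel":[-4,0,0],"roll":0},{"fingers":0,"travel":[-3,0,-4],"roll":0},{"fingers":0,"travel":[-3,0,-8.5],"roll":0}])

```text
time_s: 10.5
tcp_pos: [0.5144, 0.201, 0.0672]
ee_rot: [[0.1, -0.995, -0.005], [-0.995, -0.1, -0.004], [0.003, 0.005, -1.0]]
wrist_force: [1.4, 0.6, -0.2]
gripper_width: 0.007
```

```bash
python3 - <<'E'
from h import *
a,im=track("dark",(.51,.27))
st=np.array((.463,-.212)); q,yaw,l=push(st,wrld(-35,-70),.05); print(q,yaw); rel(q[0],q[1],.068,yaw)
E
```

```text
dark [0.509  0.2693] r 0.0205 566 bay [-20.7  32.1] tcp [0.5203 0.2047 0.0767] F [1.8 1.2 5.6]
[ 0.46120124 -0.26196763] -92.06166813037218
travel [45.81 10.71  0.57] roll 8.0 t 10.55 tcp [0.5203 0.2047 0.0767]
```

Request:
arm_command(rows=[{"fingers":0,"travel":[45.5,10.7,0],"roll":8},{"fingers":0,"travel":[45.5,10.7,0],"roll":8},{"fingers":0,"travel":[45.5,10.7,0],"roll":8},{"fingers":0,"travel":[45.5,10.7,0],"roll":8},{"fingers":0,"travel":[45.5,10.7,0],"roll":8},{"fingers":0,"travel":[45.5,10.7,0],"roll":8},{"fingers":0,"travel":[45.5,10.7,0],"roll":8},{"fingers":0,"travel":[45.5,10.7,0],"roll":8},{"fingers":0,"travel":[45.5,10.7,0],"roll":8},{"fingers":0,"travel":[45.5,10.7,0],"roll":8}])

```text
time_s: 11.55
tcp_pos: [0.4553, -0.2638, 0.0681]
ee_rot: [[-0.042, -0.999, 0.001], [-0.999, 0.042, -0.0], [0.0, -0.001, -1.0]]
wrist_force: [-0.7, 0.5, -0.1]
gripper_width: 0.006
```

Request:
arm_command(rows=[{"fingers":0,"travel":[0,0,0],"roll":0},{"fingers":0,"travel":[0,0,0],"roll":0},{"fingers":0,"travel":[0,0,0],"roll":0}])

```text
time_s: 11.85
tcp_pos: [0.4562, -0.2593, 0.0682]
ee_rot: [[-0.036, -0.999, 0.0], [-0.999, 0.036, 0.0], [-0.0, -0.0, -1.0]]
wrist_force: [0.1, 0.7, 0.7]
gripper_width: 0.006
```

```bash
python3 - <<'E'
from h import *
a,im=track("steel",(.463,-.212))
q,yaw,l=push(a,wrld(-35,-70),.05); print(q,yaw); rel(q[0],q[1],-.0167,yaw)
E
```

```text
steel [ 0.4624 -0.2115] r 0.0206 124 bay [  19.  -449.3] tcp [ 0.4564 -0.2591  0.0683] F [-0.5  0.1  0.1]
[ 0.46051769 -0.26147948] -92.15435389754904
travel [ 0.22 -0.42  8.5 ] roll 0.1 t 11.9 tcp [ 0.4564 -0.2591  0.0683]
```

Request:
arm_command(rows=[{"fingers":0,"travel":[0.2,-0.4,3],"roll":0},{"fingers":0,"travel":[0.2,-0.4,6.5],"roll":0},{"fingers":0,"travel":[0.2,-0.4,8.2],"roll":0},{"fingers":0,"travel":[0.2,-0.4,8.5],"roll":0},{"fingers":0,"travel":[-0.4,-0.4,8.5],"roll":0},{"fingers":0,"travel":[-1,-0.4,8.5],"roll":0},{"fingers":0,"travel":[-1.5,-0.4,8.5],"roll":0},{"fingers":0,"travel":[-2,-0.4,8.5],"roll":0},{"fingers":0,"travel":[-2.6,-0.4,8.5],"roll":0},{"fingers":0,"travel":[-3.5,-0.4,8.5],"roll":0}])

```text
time_s: 12.9
tcp_pos: [0.4622, -0.2251, -0.0162]
ee_rot: [[-0.037, -0.999, 0.002], [-0.999, 0.037, -0.0], [0.0, -0.002, -1.0]]
wrist_force: [0.5, -1.0, 1.1]
gripper_width: 0.004
```

```bash
python3 - <<'E'
from h import *
a,im=track("steel",(.463,-.195))
q,yaw,l=push(a,wrld(-35,-70),.0285); print(q,yaw); rel(q[0],q[1],-.0167,yaw)
E
```

```text
steel [ 0.4621 -0.1959] r 0.0221 140 bay [  16. -434.] tcp [ 0.4615 -0.2239 -0.0164] F [-0.7  0.4 -0.2]
[ 0.46100225 -0.2244252 ] -92.28580295597489
travel [0.06 0.05 0.03] roll 0.2 t 12.95 tcp [ 0.4615 -0.2239 -0.0164]
```

Request:
arm_command(rows=[{"fingers":0,"travel":[-1,0,0],"roll":0},{"fingers":0,"travel":[-2.2,0,0],"roll":0},{"fingers":0,"travel":[-3.4,0,0],"roll":0},{"fingers":0,"travel":[-4.6,0,0],"roll":0},{"fingers":0,"travel":[-5.8,0,0],"roll":0},{"fingers":0,"travel":[-7,0,0],"roll":0},{"fingers":0,"travel":[-8.2,0,0],"roll":0},{"fingers":0,"travel":[-9.4,0,0],"roll":0},{"fingers":0,"travel":[-10.6,0,0],"roll":0},{"fingers":0,"travel":[-11.8,0,0],"roll":0}])

```text
time_s: 13.95
tcp_pos: [0.4658, -0.1063, -0.0168]
ee_rot: [[-0.037, -0.999, -0.0], [-0.999, 0.037, 0.0], [-0.0, 0.0, -1.0]]
wrist_force: [-0.7, -0.5, 0.7]
gripper_width: 0.006
```

```bash
python3 - <<'E'
from h import *
a,im=track("steel",(.466,-.075))
q,yaw,l=push(a,wrld(-35,-70),.0285); print(q,yaw,l); rel(q[0],q[1],-.0167,yaw)
E
```

```text
steel [ 0.4644 -0.0801] r 0.024 190 bay [  -2.4 -319.7] tcp [ 0.4659 -0.1053 -0.0168] F [-0.5  1.8 -0.4]
[ 0.46302856 -0.10859614] -92.8162913257553 0.25178466658434856
travel [ 0.34  0.28 -0.01] roll 0.8 t 14.0 tcp [ 0.4659 -0.1053 -0.0168]
```

Request:
arm_command(rows=[{"fingers":0,"travel":[-1,0.1,0],"roll":0.5},{"fingers":0,"travel":[-2.2,0.2,0],"roll":1},{"fingers":0,"travel":[-3.4,0.3,0],"roll":1},{"fingers":0,"travel":[-4.6,0.3,0],"roll":1},{"fingers":0,"travel":[-5.8,0.25,0],"roll":1},{"fingers":0,"travel":[-7,0.2,0],"roll":1},{"fingers":0,"travel":[-8.2,0.2,0],"roll":1},{"fingers":0,"travel":[-9.4,0.2,0],"roll":1},{"fingers":0,"travel":[-10.6,0.2,0],"roll":1},{"fingers":0,"travel":[-11.8,0.2,0],"roll":1}])

```text
time_s: 15.0
tcp_pos: [0.4681, 0.0117, -0.0168]
ee_rot: [[-0.054, -0.999, -0.0], [-0.999, 0.054, -0.0], [0.0, 0.0, -1.0]]
wrist_force: [-0.2, -0.4, -0.1]
gripper_width: 0.001
```

```bash
python3 - <<'E'
from h import *
a,im=track("steel",(.469,.042))
q,yaw,l=push(a,wrld(-35,-70),.0285); print(q,yaw,l); rel(q[0],q[1],-.0167,yaw)
E
```

```text
steel [0.4664 0.039 ] r 0.0226 266 bay [ -21.7 -202.1] tcp [ 0.4689  0.0129 -0.0167] F [0.2 1.  0. ]
[0.46413339 0.01061728] -94.50590722717259 0.13273104467693894
travel [0.25 0.46 0.  ] roll 1.5 t 15.05 tcp [ 0.4689  0.0129 -0.0167]
```

Request:
arm_command(rows=[{"fingers":0,"travel":[-1,0.1,0],"roll":0.5},{"fingers":0,"travel":[-2.2,0.2,0],"roll":1},{"fingers":0,"travel":[-3.4,0.3,0],"roll":1},{"fingers":0,"travel":[-4.6,0.3,0],"roll":1},{"fingers":0,"travel":[-5.8,0.3,0],"roll":1},{"fingers":0,"travel":[-7,0.3,0],"roll":1},{"fingers":0,"travel":[-8.2,0.3,0],"roll":1},{"fingers":0,"travel":[-9.4,0.3,0],"roll":1},{"fingers":0,"travel":[-10.6,0.3,0],"roll":1},{"fingers":0,"travel":[-11.8,0.3,0],"roll":1}])

```text
time_s: 16.05
tcp_pos: [0.4716, 0.1296, -0.0168]
ee_rot: [[-0.072, -0.997, -0.0], [-0.997, 0.072, -0.0], [0.0, 0.0, -1.0]]
wrist_force: [0.9, -1.6, 0.6]
gripper_width: 0.004
```

```bash
python3 - <<'E'
from h import *
a,im=track("steel",(.474,.16))
print("finger bay",inbay(sense()["tcp_pos"][:2]))
E
```

```text
steel [0.471  0.1573] r 0.022 398 bay [-38.2 -84.9] tcp [ 0.4726  0.1313 -0.0166] F [ 0.1  1.5 -0.6]
finger bay [ -32.  -110.1]
```

Request:
arm_command(rows=[{"fingers":0,"travel":[-1.2,0.1,0],"roll":0},{"fingers":0,"travel":[-2.4,0.1,0],"roll":0},{"fingers":0,"travel":[-3.6,0.1,0],"roll":0},{"fingers":0,"travel":[-4.8,0.1,0],"roll":0},{"fingers":0,"travel":[-6,0.1,0],"roll":0},{"fingers":0,"travel":[-7,0.1,0],"roll":0},{"fingers":0,"travel":[-7,0.1,0],"roll":0},{"fingers":0,"travel":[-4.5,0.1,0],"roll":0},{"fingers":0,"travel":[-3.5,0,-4],"roll":0},{"fingers":0,"travel":[-3.5,0,-8.5],"roll":0}])

```text
time_s: 17.1
tcp_pos: [0.4723, 0.1612, 0.0675]
ee_rot: [[-0.074, -0.997, -0.005], [-0.997, 0.074, -0.004], [0.004, 0.005, -1.0]]
wrist_force: [0.8, 0.1, -0.0]
gripper_width: 0.012
```

```bash
python3 - <<'E'
from h import *
a,im=track("steel",(.475,.23)); track("dark",(.509,.269)); a,im=track("brass",(.642,-.1507))
save("s5.png",im)
q,yaw,l=push(a,wrld(42,-70),.05); print(q,yaw); rel(q[0],q[1],.068,yaw)
E
```

```text
steel [0.4758 0.2308] r 0.0211 500 bay [-46.6 -11.7] tcp [0.4781 0.1648 0.0762] F [1.3 1.2 4.7]
dark [0.5087 0.2696] r 0.0207 571 bay [-21.1  32.4] tcp [0.4782 0.1655 0.074 ] F [ 1.6  1.1 -0.1]
brass [ 0.6502 -0.1568] r 0.0115 28 bay [ 194. -362.] tcp [0.4762 0.1647 0.0714] F [-0.1 -0.3 -0.3]
[ 0.66500455 -0.20450405] -72.75193411625094
travel [ 35.46 -21.49   0.29] roll -21.4 t 17.25 tcp [0.4762 0.1647 0.0714]
```

Request:
arm_command(rows=[{"fingers":0,"travel":[35,-20.5,0],"roll":-20.4},{"fingers":0,"travel":[35,-20.5,0],"roll":-20.4},{"fingers":0,"travel":[35,-20.5,0],"roll":-20.4},{"fingers":0,"travel":[35,-20.5,0],"roll":-20.4},{"fingers":0,"travel":[35,-20.5,0],"roll":-20.4},{"fingers":0,"travel":[35,-20.5,0],"roll":-20.4},{"fingers":0,"travel":[35,-20.5,0],"roll":-20.4},{"fingers":0,"travel":[35,-20.5,0],"roll":-20.4},{"fingers":0,"travel":[35,-20.5,0],"roll":-20.4},{"fingers":0,"travel":[35,-20.5,0],"roll":-20.4}])

```text
time_s: 18.25
tcp_pos: [0.6531, -0.2031, 0.0657]
ee_rot: [[0.276, -0.961, -0.002], [-0.961, -0.276, 0.0], [-0.001, 0.002, -1.0]]
wrist_force: [-0.6, 0.6, 0.1]
gripper_width: 0.003
```

Request:
arm_command(rows=[{"fingers":0,"travel":[0,0,0],"roll":0},{"fingers":0,"travel":[0,0,0],"roll":0},{"fingers":0,"travel":[0,0,0],"roll":0}])

```text
time_s: 18.55
tcp_pos: [0.6531, -0.1989, 0.0683]
ee_rot: [[0.282, -0.959, -0.0], [-0.959, -0.282, 0.0], [-0.0, 0.0, -1.0]]
wrist_force: [-0.1, 1.1, 0.4]
gripper_width: 0.005
```

```bash
python3 - <<'E'
from h import *
a,im=track("brass",(.642,-.1507))
q,yaw,l=push(a,wrld(42,-70),.05); print(q,yaw); rel(q[0],q[1],-.0167,yaw)
E
```

```text
brass [ 0.6426 -0.151 ] r 0.0202 129 bay [ 185.6 -357.7] tcp [ 0.6533 -0.199   0.0685] F [-0.4 -0.2 -0. ]
[ 0.65663756 -0.19901085] -73.73309990171003
travel [ 0.1  -0.32  8.52] roll 0.1 t 18.6 tcp [ 0.6533 -0.199   0.0685]
```

Request:
arm_command(rows=[{"fingers":0,"travel":[0.2,-0.3,3],"roll":0},{"fingers":0,"travel":[0.2,-0.3,6.5],"roll":0},{"fingers":0,"travel":[0.2,-0.3,8.2],"roll":0},{"fingers":0,"travel":[0.2,-0.3,8.5],"roll":0},{"fingers":0,"travel":[-0.4,-0.3,8.5],"roll":0},{"fingers":0,"travel":[-1,-0.3,8.5],"roll":0},{"fingers":0,"travel":[-1.5,-0.3,8.5],"roll":0},{"fingers":0,"travel":[-2,-0.3,8.5],"roll":0},{"fingers":0,"travel":[-2.6,-0.3,8.5],"roll":0},{"fingers":0,"travel":[-3.5,-0.3,8.5],"roll":0}])

```text
time_s: 19.6
tcp_pos: [0.6473, -0.1658, -0.0159]
ee_rot: [[0.28, -0.96, 0.002], [-0.96, -0.28, -0.001], [0.001, -0.002, -1.0]]
wrist_force: [0.4, -0.5, 0.8]
gripper_width: 0.001
```

```bash
python3 - <<'E'
from h import *
a,im=track("brass",(.638,-.135))
q,yaw,l=push(a,wrld(42,-70),.0285); print(q,yaw,l); rel(q[0],q[1],-.0167,yaw)
E
```

```text
brass [ 0.638  -0.1384] r 0.0214 146 bay [ 178.7 -346.1] tcp [ 0.6463 -0.1642 -0.0163] F [-0.  -0.6 -0.1]
[ 0.645887   -0.16574789] -73.90380677495983 0.3080869110248252
travel [0.14 0.08 0.04] roll 0.2 t 19.65 tcp [ 0.6463 -0.1642 -0.0163]
```

Request:
arm_command(rows=[{"fingers":0,"travel":[-1,0.05,0],"roll":0},{"fingers":0,"travel":[-2.2,0.1,0],"roll":0},{"fingers":0,"travel":[-3.4,0.1,0],"roll":0},{"fingers":0,"travel":[-4.6,0.1,0],"roll":0},{"fingers":0,"travel":[-5.8,0.1,0],"roll":0},{"fingers":0,"travel":[-7,0.1,0],"roll":0},{"fingers":0,"travel":[-8.2,0.1,0],"roll":0},{"fingers":0,"travel":[-9.4,0.1,0],"roll":0},{"fingers":0,"travel":[-10.6,0.1,0],"roll":0},{"fingers":0,"travel":[-11.8,0.1,0],"roll":0}])

```text
time_s: 20.65
tcp_pos: [0.6121, -0.0519, -0.0168]
ee_rot: [[0.28, -0.96, -0.0], [-0.96, -0.28, 0.0], [-0.0, 0.0, -1.0]]
wrist_force: [-0.6, -2.0, 0.8]
gripper_width: 0.005
```

```bash
python3 - <<'E'
from h import *
a,im=track("brass",(.604,-.02))
q,yaw,l=push(a,wrld(42,-70),.0285); print(q,yaw,l); rel(q[0],q[1],-.0167,yaw)
E
```

```text
brass [ 0.6019 -0.0247] r 0.0219 199 bay [ 123.  -240.6] tcp [ 0.6115 -0.0504 -0.0169] F [-0.7  1.5  0.2]
[ 0.60936334 -0.05222158] -74.85693500212871 0.18891497455788217
travel [ 0.11  0.26 -0.02] roll 1.2 t 20.7 tcp [ 0.6115 -0.0504 -0.0169]
```

Request:
arm_command(rows=[{"fingers":0,"travel":[-1,0.1,0],"roll":0.5},{"fingers":0,"travel":[-2.2,0.2,0],"roll":1},{"fingers":0,"travel":[-3.4,0.25,0],"roll":1},{"fingers":0,"travel":[-4.6,0.2,0],"roll":1},{"fingers":0,"travel":[-5.8,0.2,0],"roll":1},{"fingers":0,"travel":[-7,0.15,0],"roll":1},{"fingers":0,"travel":[-8.2,0.1,0],"roll":1},{"fingers":0,"travel":[-9.4,0.1,0],"roll":1},{"fingers":0,"travel":[-10.6,0.1,0],"roll":1},{"fingers":0,"travel":[-11.8,0.1,0],"roll":1}])

```text
time_s: 21.7
tcp_pos: [0.5781, 0.0611, -0.0168]
ee_rot: [[0.264, -0.965, -0.0], [-0.965, -0.264, 0.0], [-0.0, 0.0, -1.0]]
wrist_force: [-0.1, -0.4, -0.3]
gripper_width: 0.002
```

```bash
python3 - <<'E'
from h import *
a,im=track("brass",(.571,.089))
q,yaw,l=push(a,wrld(42,-70),.0285); print(q,yaw,l); rel(q[0],q[1],-.0167,yaw)
E
```

```text
brass [0.5696 0.084 ] r 0.0252 291 bay [  71.9 -139.4] tcp [ 0.5779  0.0624 -0.0167] F [-0.6  0.5 -0.8]
[0.57606238 0.05625158] -76.95381959766901 0.07557885853096513
travel [ 0.55  0.34 -0.  ] roll 2.3 t 21.75 tcp [ 0.5779  0.0624 -0.0167]
```

Request:
arm_command(rows=[{"fingers":0,"travel":[-1,0.05,0],"roll":0},{"fingers":0,"travel":[-2.2,0.1,0],"roll":0},{"fingers":0,"travel":[-3.4,0.1,0],"roll":0},{"fingers":0,"travel":[-4.6,0.1,0],"roll":0},{"fingers":0,"travel":[-5.8,0.1,0],"roll":0},{"fingers":0,"travel":[-7,0.1,0],"roll":0},{"fingers":0,"travel":[-8.2,0.1,0],"roll":0},{"fingers":0,"travel":[-9.4,0.1,0],"roll":0},{"fingers":0,"travel":[-10.6,0.1,0],"roll":0},{"fingers":0,"travel":[-11.8,0.1,0],"roll":0}])

```text
time_s: 22.75
tcp_pos: [0.5461, 0.1746, -0.0167]
ee_rot: [[0.264, -0.965, 0.0], [-0.965, -0.264, -0.0], [0.0, 0.0, -1.0]]
wrist_force: [1.2, -1.9, 1.0]
gripper_width: 0.004
```

```bash
python3 - <<'E'
from h import *
a,im=track("brass",(.538,.203)); print(inbay(sense()["tcp_pos"][:2]))
E
```

```text
brass [0.5367 0.1994] r 0.023 438 bay [ 19.  -31.7] tcp [ 0.5461  0.1762 -0.0167] F [-0.2 -0.1  0.4]
[ 32.3 -52.9]
```

Request:
arm_command(rows=[{"fingers":0,"travel":[-0.9,0,0],"roll":0},{"fingers":0,"travel":[-1.7,0,0],"roll":0},{"fingers":0,"travel":[-1.7,0,0],"roll":0},{"fingers":0,"travel":[0.5,0,0],"roll":0},{"fingers":0,"travel":[2,0,-3],"roll":0},{"fingers":0,"travel":[3,0,-8],"roll":0},{"fingers":0,"travel":[7,0,-12],"roll":0},{"fingers":0,"travel":[12,0,-14],"roll":0},{"fingers":0,"travel":[12,0,-14],"roll":0},{"fingers":0,"travel":[12,0,-14],"roll":0}])

```text
time_s: 23.8
tcp_pos: [0.5784, 0.0566, 0.1238]
ee_rot: [[0.26, -0.966, 0.001], [-0.966, -0.26, 0.001], [-0.001, -0.002, -1.0]]
wrist_force: [-0.4, 0.4, -0.4]
gripper_width: 0.004
```

```bash
python3 - <<'E'
from h import *
for n,g in dict(brass=(.534,.213),steel=(.476,.231),dark=(.509,.2695)).items(): a,im=track(n,g)
save("s6.png",im); im,d=capture("scene"); save("c6.png",im)
print(things("scene",d,SEEDS)); print(things("scene",d,dict(brass=(.534,.213),steel=(.476,.231),dark=(.509,.2695)),r=.027))
W=cloud("scene",d); m=(d>0)&(W[...,2]>.045)&(W[...,2]<.065)&(np.hypot(W[...,0]-.537,W[...,1]+.43)<.11); print("bowl",cv2.minEnclosingCircle(W[m][:,:2].astype(np.float32)))
d0=np.load("scene0.npy");W=cloud("scene",d0); m=(d0>0)&(W[...,2]>.045)&(W[...,2]<.065)&(np.hypot(W[...,0]-.537,W[...,1]+.43)<.11); print("bowl0",cv2.minEnclosingCircle(W[m][:,:2].astype(np.float32)))
E
```

```text
brass [0.532  0.2188] r 0.0211 454 bay [ 10.8 -13.5] tcp [0.5775 0.0575 0.1226] F [-0.4 -0.  -0. ]
steel [0.475  0.2307] r 0.0209 498 bay [-47.3 -11.9] tcp [0.5771 0.0581 0.122 ] F [-0.4  0.2  0.4]
dark [0.509  0.2695] r 0.0207 564 bay [-20.8  32.3] tcp [0.5769 0.0585 0.1217] F [-0.   1.   0.6]
{'steel': None, 'dark': None, 'brass': None, 'purple': ([0.6808, -0.0435], 0.022, np.float64(0.0202), 226), 'bfar': ([0.766, -0.0742], 0.0136, np.float64(0.0172), 39), 'bnear': ([0.4019, -0.3339], 0.0099, np.float64(0.0193), 29), 'green': ([0.7507, -0.2696], 0.0217, np.float64(0.0202), 297)}
{'brass': ([0.5333, 0.2195], 0.0204, np.float64(0.0205), 148), 'steel': ([0.4761, 0.2309], 0.0221, np.float64(0.0202), 137), 'dark': ([0.5101, 0.2708], 0.0242, np.float64(0.0206), 145)}
bowl ((0.543220043182373, -0.4216914474964142), 0.08218330144882202)
bowl0 ((0.5430705547332764, -0.42042919993400574), 0.08097320795059204)
```

View pics/s6.png

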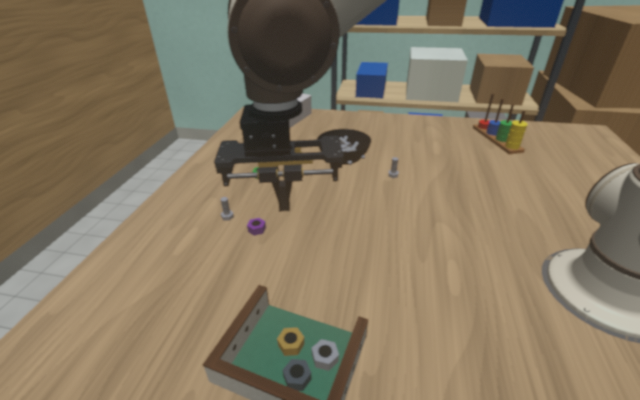

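View pics/c6.png

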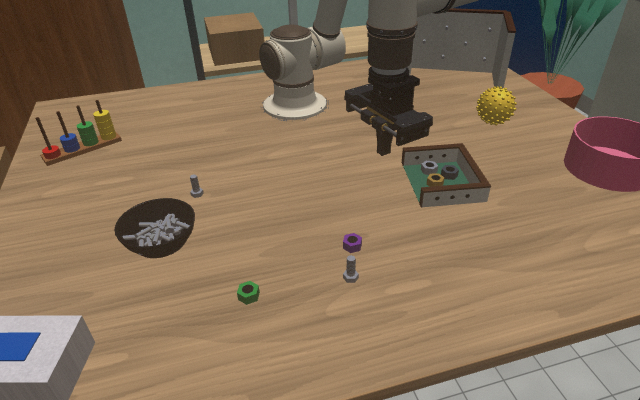

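The side view shows all three nuts inside the bay: brass at (290,340), steel at (325,352) and dark at (297,373). The scene view shows both bolts, the bowl and the green and purple nuts where they started, and the gripper clear of everything. I'm handing the job in.

```bash
python3 -c "
from station import *
print(finish_job())"
```

```text
the job is handed in; nothing more can be done
None
```

All three nuts are inside the bay, pushed there one at a time with closed fingers in the order dark, steel, brass. I handed the job in at about 24 s, with the gripper raised clear of everything.

**Nuts:** The last check gave these bay positions (x, y): brass (11, -13) mm, steel (-47, -12) mm and dark (-21, 32) mm. Each is wholly inside, at least 35 mm behind the mouth and 11 mm or more clear of the walls. The side and scene cameras agreed to about 2 mm.

**Other things:** The bolts, bowl, and green and purple nuts read within a few mm of their first positions. The largest shift was about 6 mm, at the far bolt. That comes from a few noisy depth pixels, and the bolt stands at the same place in both pictures.

**Disagreement found:** The reported tool height did not match the cameras: the fingertips were about 34 mm higher than it implied. Because of this, my first approach passed over the dark nut without touching it. I set the height from the cameras after that, and the wrist-force readings I saw stayed below about 6 N.

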